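# Prop up the folding tool rest and lay the screwdriver on it

## Robot

A 6-joint arm with a two-finger parallel gripper is mounted at the origin on a cart in front of the work surface, level with it; the furniture and walls round the work are solid. World frame = base frame: x ahead of the robot, y to its left, z up, the work surface at z = 0. Lengths are in m, angles in degrees, forces in N, time in s.
With the tool pointing down it reaches from about 0.225 to 0.725 m from the base axis. Payload 3.1 kg.
Tool frame: the origin (TCP) lies at the very end of the fingers, on their centre line; the grasp point (between the pads) lies 19 mm behind it; x points along the fingers, z is the direction in which the jaws open and shut, and the axes are right-handed (so a half turn about x gives the same grasp; the last joint's range is limited). The gripper opens to 85 mm and grips with 20 to 120 N. Pads are 22 mm wide; open, the fingers measure 114 mm over their backs; the gripper's body (76 mm by 85 mm) begins 54 mm behind the grasp point. The pads swing forward as they close: fully open they stand 13 mm farther back than shut.
Start: joints at [-70.577, 2.75, 5.684, 92.934, 0, 82.678], TCP at [0.236, -0.469, 0.231] pointing down, gripper open.
Joint ranges: [-166.93, 166.93], [-56.73, 111.36], [-69.38, 81.34], [-121.58, 131.49], [-85.45, 84.26], [-180, 180]. Speed limits (degrees/s): [159.86, 159.86, 180, 180, 180, 180].

## Interface

Orientations are given as a 3x3 rotation matrix whose columns are the frame's x, y, z axes.
In Python, from plant import ctrl gives the robot as it stands. The module is installed in compiled form; this text tells all that it offers.
- The arm moves only by the shell command python3 -m creep 'ROWS' [OPENING]. ROWS is JSON, a list of rows, each a list of 6 numbers: the shift along the tool's x, y, z in mm, then the turn, a rotation vector about the tool's x, y, z in rad. A call has 1 to 12 rows; each row shifts and turns the pose as measured when the row begins, along the tool's axes as they then stand; what a row does not reach is not made up. A row lasts 1/8 s, in which the tool goes at most 62.5 mm and 10.7 degrees, less where a joint would pass 70% of its speed; a pose out of reach is approached as far as the arm can. A call is refused whole if a number of a shift passes 62.5 or a number of a turn 0.188, either way. A call with a gripper value outside its range is refused whole. OPENING is the finger opening in mm, from 0 to 85.4, set as the call begins (- or left out, the last holds). The fingers move at their own pace and stop on an object; the grip force is fixed at half the most. Time passes only in rows, so rows that do not move let the fingers close. It gives the time, the measured TCP pose, the force and the opening at its end, in the units of the state.
- ctrl.read_state(): the state, without advancing time (a new reading comes with each control period).
- ctrl.camera(name): name is "scene" or "top" or "wrist"; returns a dict with "img" (480x640x3 uint8, blue, green, red), "camera_matrix" (3x3 intrinsics, pixels), "k1" (the pictures are not rectified: a ray, as slopes to the right and down, at radius r is drawn at 1 + k1 r^2 times it, then the intrinsics apply), "xyz" and "orientation" of the camera in the world. Camera axes: x right, y down, z forward; pixel columns grow to the right and rows downward; lengths in m; the calibration is good to about 2 mm. A picture is of the moment at which its call begins. There is no depth.
- ctrl.hand_in(): hands the job in, once; it reports no verdict.
The state is a dict: "clock": time; "q": joint angles; "joint_velocities": joint speeds; "joint_efforts": joint torques, N m; "tool_pos": TCP position; "tool_rot": TCP orientation; "force": force on the tool from outside, world axes, zero at the start; "ft_torque": the same for the moment, N m; "gripper_width": finger opening in m.
Only numpy, scipy, OpenCV 4.12 (cv2) and the standard library are available. Lean on these libraries where they do the work, as an engineer would, in place of code of your own. Each camera call takes 0.05 s, during which the arm holds its last target.

## Task

Swing the leg of the folding tool rest up and out until it is hard against its stop, then lay the red-handled screwdriver on the rest so that it slopes: blade end down in the groove of the blue nose, handle up in the fork of the leg. Let go of it and leave the leg against its stop, and leave the other things on the table where they are.

Things in the scene. Friction and masses are not known exactly. Their poses are not given: they have to be found in the camera images.
- rest: Folding tool rest, fixed to the table. Origin: centre of the underside of its grey base plate (230 x 80 mm, 10 mm thick). Its x axis runs along the plate from the blue nose (low end) to the leg's end; z up; turned about z by its yaw (1.1 to 1.7: the leg's end is on the left, the nose on the right). The blue nose fills x = -112 to -66 mm.
- groove (a point): On the floor of the blue nose's groove, in its middle: x = -85 mm, z = 24 mm of the rest; same axes as the rest. The groove runs along x (x = -106 to -66 mm), 20 mm wide, flat floor, cheeks up to z = 46 mm; a wall closes its -x end; it is open upward and toward +x.
- leg_hinge (a point): Middle of the leg's hinge pin, which runs along the rest's y: x = +40 mm, z = 20 mm of the rest; same axes as the rest. Beside it steel cheeks reach y = +-25 mm and z = 30 mm.
- leg (a joint): Leg angle, rad: 0 = folded flat toward the nose, growing as the free end swings up and away from the nose; 1.75 = at its stop, 10 degrees past upright. Starts at 0.7 to 1.1. At angle q the leg points along (-cos q, sin q) in the rest's x, z. Hinge friction 0.10 N m (about 2 N at the fork); the leg (90 g) stays where it is left.
- leg_bar (a point): Middle of the crossbar of the leg's fork: round, 10 mm thick, along y, 78 mm from the hinge pin. The leg is a strut 26 mm wide, 6 mm thick, that ends in this bar and two red-tipped prongs, 10 mm thick, that go on 26 mm beyond it, 44 mm clear between them. At the stop the bar is at x = +54, z = 97 mm of the rest; the handle rests on it.
- driver_grip (a point): Flat screwdriver, 209 mm, 0.09 kg, red handle 30 mm thick, 100 mm long, shank 6 mm; lies loose to the right of the rest. This point: middle of the handle's thickness, 15.5 mm up as it lies, 59 mm from the handle's end, near the centre of mass. y axis: from blade to handle; z: up as it lies. Laid on the rest it slopes about 28 degrees, with this point near x = +33, z = 104 mm of the rest.
- driver_tip (a point): Blade end of the same screwdriver, on the middle of the shank: 134 mm from driver_grip toward the blade and 7.5 mm nearer its underside. Same axes. On the rest it lies in the groove, on its floor.
- blue_marker: Bystander: blue marker, 137 x 16 mm, lying near the front edge of the table. Origin at its underside.
- mike: Bystander: micrometer with green frame, 130 x 61 x 16 mm, lying behind the rest. Origin at its underside.
- race1: Bystander: steel bearing race, 29 mm across and 10 mm high, in front of a pink basket (fixed, 66 mm high) at the back right. Origin at its underside.
- driver: The same screwdriver's own frame: origin at the middle of its underside, 45 mm from driver_grip toward the blade; same axes.

How it is judged:
By the outcome, as a careful person would: the job done as asked, in the order asked, and still so for the second after the job is handed in, with the robot touching nothing.
It also fails if it takes over 58 s, if anything falls off the work surface, if the arm or the gripper's body presses on something with over 40 N, if the wrist force passes 120 N, or if a joint passes its speed limit or range.

## Working session

There is one attempt and no reset: what is moved stays moved. The work goes in short steps, Python scripts to look and compute and a shell command to move; the robot and the scene stay as the last step left them, time stands still between calls to the robot, and variables do not carry over. Pictures are saved under pics/ and viewed, and the job is handed in when it is done.

```bash
mkdir -p pics; ls; cat > h.py <<'E'
import numpy as np, cv2, json
from plant import ctrl
def snap(name,fn):
    c=ctrl.camera(name); cv2.imwrite(f'pics/{fn}.png',c['img'])
    d={k:np.array(c[k]).tolist() for k in ('camera_matrix','k1','xyz','orientation')}
    json.dump(d,open(f'pics/{fn}.json','w')); return c
def ray(fn,u,v):
    d=json.load(open(f'pics/{fn}.json'));K=np.array(d['camera_matrix'])
    xd=np.array([(u-K[0,2])/K[0,0],(v-K[1,2])/K[1,1]]); x=xd.copy()
    for _ in range(30): x=xd/(1+d['k1']*(x@x))
    r=np.array(d['orientation'])@np.array([x[0],x[1],1]); return np.array(d['xyz']),r/np.linalg.norm(r)
def atz(fn,u,v,z):
    o,r=ray(fn,u,v); return o+r*(z-o[2])/r[2]
def tri(*obs):
    A=np.zeros((3,3));b=np.zeros(3);R=[ray(*o) for o in obs]
    for o,r in R:
        P=np.eye(3)-np.outer(r,r);A+=P;b+=P@o
    p=np.linalg.solve(A,b); return p,[1e3*np.linalg.norm((np.eye(3)-np.outer(r,r))@(p-o)) for o,r in R]
def proj(fn,p):
    d=json.load(open(f'pics/{fn}.json'));K=np.array(d['camera_matrix'])
    c=np.array(d['orientation']).T@(np.array(p)-np.array(d['xyz'])); x=c[:2]/c[2]; x=x*(1+d['k1']*(x@x))
    return K[:2,:2]@x+K[:2,2]
def crop(fn,x0,y0,x1,y1,s,out):
    im=cv2.imread(f'pics/{fn}.png')[y0:y1,x0:x1]; cv2.imwrite(f'pics/{out}.png',cv2.resize(im,None,fx=s,fy=s,interpolation=cv2.INTER_CUBIC))
E
python3 -c "
from h import *
for n in ('scene','top','wrist'):
    c=snap(n,n+'0'); print(n,c['xyz'],c['k1'],np.round(c['orientation'],3).tolist(),c['camera_matrix'][0][0])
s=ctrl.read_state();print(s['clock'],s['tool_pos'],np.round(s['tool_rot'],3),s['gripper_width'])"
```

```text
pics
scene [ 0.04169765 -0.71142321  0.39877324] -0.10165221764791074 [[0.742, -0.289, 0.604], [-0.67, -0.297, 0.681], [-0.017, -0.91, -0.414]] 485.038659517654
top [ 0.46050766 -0.15557456  0.9111618 ] -0.09497427129934592 [[-0.0, -0.992, 0.129], [-1.0, -0.001, -0.007], [0.007, -0.129, -0.992]] 485.54890599232095
wrist [ 0.30652229 -0.43250356  0.37367844] -0.017547998738456815 [[0.45, -0.849, -0.278], [-0.893, -0.429, -0.137], [-0.003, 0.31, -0.951]] 341.2878953247009
0.15 [ 0.23610448 -0.46838056  0.23036184] [[-0.001  0.893  0.45 ]
 [ 0.002  0.45  -0.893]
 [-1.     0.    -0.002]] 0.08520596639902125
```

View pics/scene0.png

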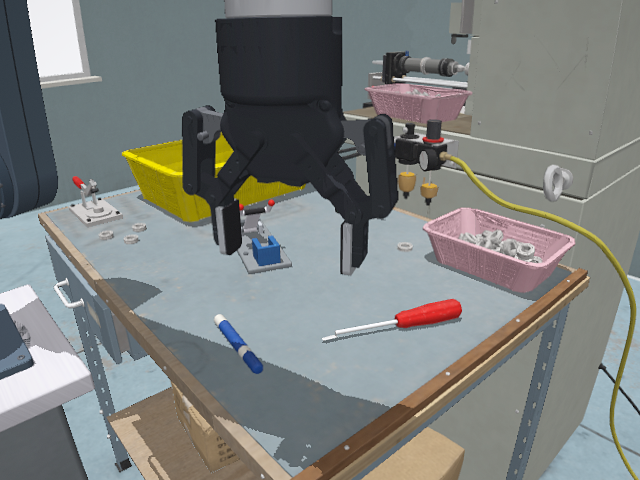

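View pics/top0.png

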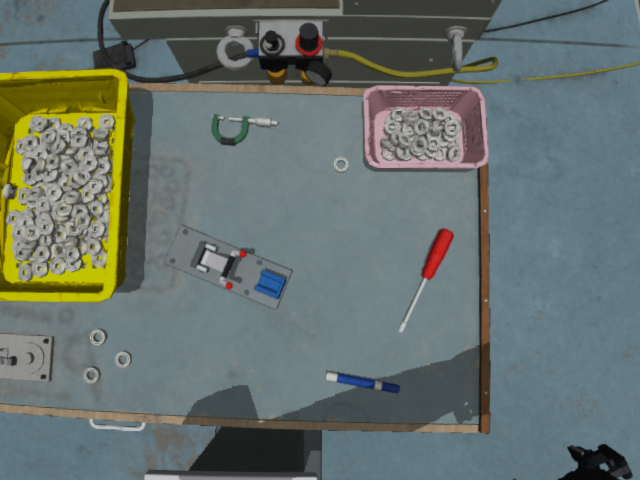

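View pics/wrist0.png

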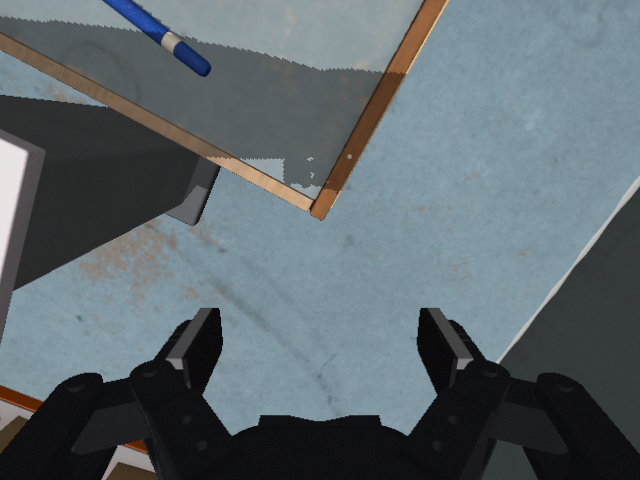

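The top view shows the rest at about (230,267), with its nose at (270,284) and prong tips at (243,253) and (229,286). The driver runs from its tip at (402,330) to its handle end at (446,232). I'll enlarge it.

```bash
python3 -c "
from h import *
crop('top0',155,215,305,320,5,'c1');crop('top0',380,215,480,340,5,'c2');crop('scene0',225,190,305,280,6,'c3');crop('scene0',310,285,470,355,5,'c4')"
```

```text
(no output)
```

View pics/c1.png

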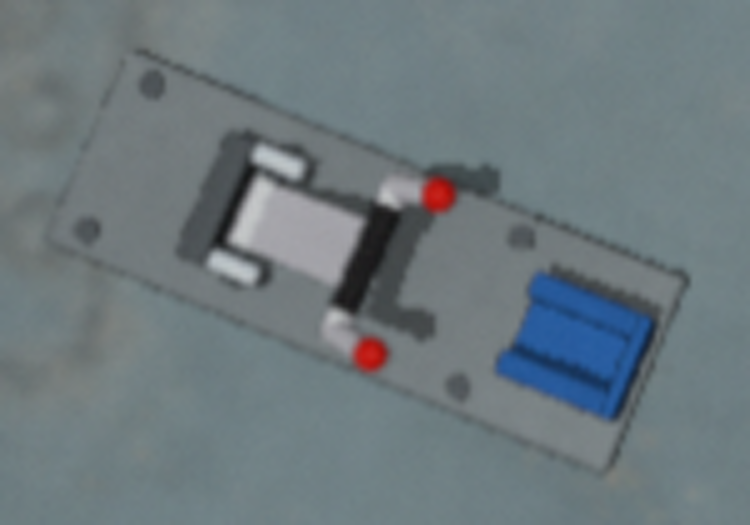

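View pics/c2.png

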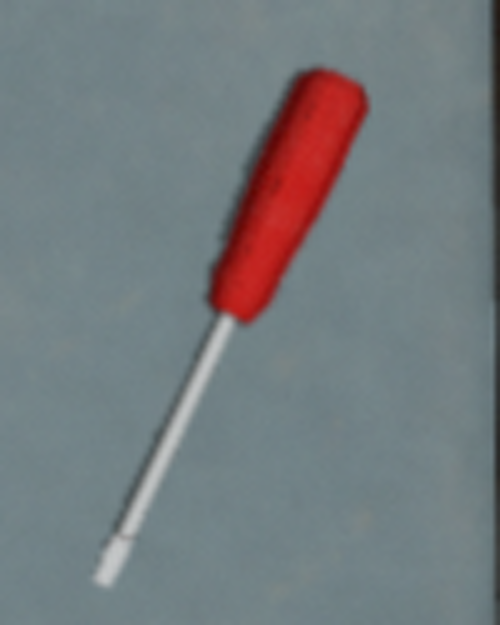

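View pics/c3.png

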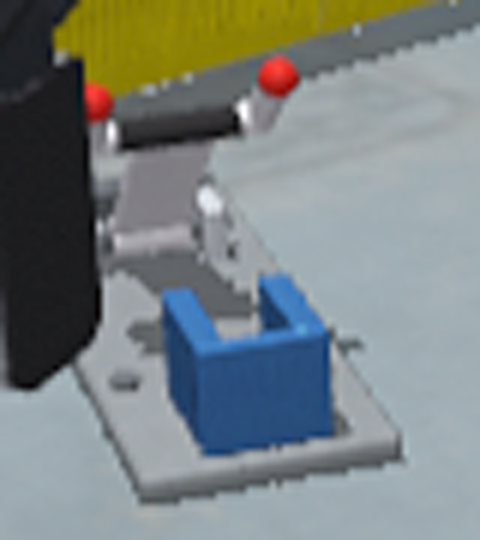

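View pics/c4.png

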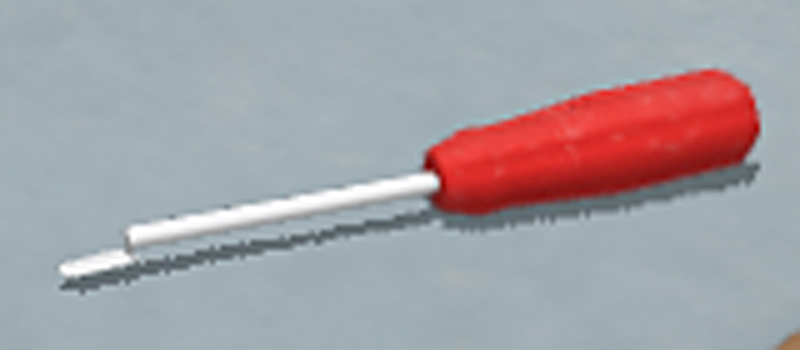

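```bash
cat >> h.py <<'E'
def cp(x0,y0,s,u,v): return (u+.5)/s-.5+x0,(v+.5)/s-.5+y0
E
python3 -c "
from h import *
P=[atz('top0',*cp(155,215,5,*c),0.010) for c in [(135,50),(48,240),(610,470),(688,278)]]
P=np.array(P);print(P.round(4)); c=P.mean(0);print('c',c)
e=[np.linalg.norm(P[i]-P[(i+1)%4]) for i in range(4)];print(e)
d=(P[0]+P[1]-P[2]-P[3]);yaw=np.arctan2(d[1],d[0]);print('yaw',yaw)
# scene front corners: check heights
for t,s in [((610,470),(142,500-15)),((688,278),(400,435))]:
    print(tri(('top0',*cp(155,215,5,*t)),('scene0',*cp(225,190,6,*s))))
# prong tips
print('tips',tri(('top0',*cp(155,215,5,438,195)),('scene0',*cp(225,190,6,278,76))),tri(('top0',*cp(155,215,5,370,354)),('scene0',*cp(225,190,6,93,102))))
# nose top corners
print('nose',tri(('top0',*cp(155,215,5,653,322)),('scene0',*cp(225,190,6,328,328))),tri(('top0',*cp(155,215,5,614,416)),('scene0',*cp(225,190,6,200,350))))
print('drv tip',tri(('top0',*cp(380,215,5,105,583)),('scene0',*cp(310,285,5,65,270))))
print('junction',tri(('top0',*cp(380,215,5,232,315)),('scene0',*cp(310,285,5,435,182))))
print('hend',tri(('top0',*cp(380,215,5,340,88)),('scene0',*cp(310,285,5,740,115))))
a=np.array([0.4,0,0.0])
"
```

```text
[[ 0.6112  0.0955  0.01  ]
 [ 0.539   0.126   0.01  ]
 [ 0.4544 -0.0862  0.01  ]
 [ 0.5253 -0.1145  0.01  ]]
c [0.53246131 0.00521203 0.01      ]
[np.float64(0.07837006283070908), np.float64(0.2284595641702122), np.float64(0.07637525835730409), np.float64(0.22692776110478655)]
yaw 1.1870623736748218
(array([ 0.45284505, -0.08498258,  0.00818304]), [np.float64(1.8509662755852596), np.float64(1.8509662755851848)])
(array([ 0.52452871, -0.11389582,  0.00967197]), [np.float64(1.005269027365872), np.float64(1.0052690273658302)])
tips (array([ 0.54653331, -0.03325929,  0.09582786]), [np.float64(0.7057804188083683), np.float64(0.7057804188085548)]) (array([ 0.49289455, -0.01136042,  0.09564041]), [np.float64(0.6116203578521986), np.float64(0.6116203578523518)])
nose (array([ 0.50672504, -0.10366486,  0.04680189]), [np.float64(0.29801842671922824), np.float64(0.29801842671930906)]) (array([ 0.47258795, -0.08945605,  0.04620915]), [np.float64(1.3129168119992642), np.float64(1.3129168119992887)])
drv tip (array([ 0.41185545, -0.31462693,  0.00627531]), [np.float64(0.8364599645028611), np.float64(0.8364599645029042)])
junction (array([ 0.51043005, -0.3627152 ,  0.01239346]), [np.float64(1.0793236553137169), np.float64(1.0793236553139605)])
hend (array([ 0.59607664, -0.40605105,  0.01624568]), [np.float64(0.08819598534436585), np.float64(0.08819598534434132)])
```

The measurements agree with the given sizes: the plate comes out at 228x77 mm, the nose top at z=46, and the leg length at 103 mm. So the rest centre is (0.5325, 0.0052), its yaw is 1.187, and the leg angle is about 0.83. I'll close the gripper and turn the jaw axis along the rest's x.

```bash
cat >> h.py <<'E'
C=np.array([.5325,.0052,0]);YAW=1.187
ux=np.array([np.cos(YAW),np.sin(YAW),0]);uy=np.array([-ux[1],ux[0],0]);uz=np.array([0,0,1.])
RR=np.stack([ux,uy,uz],1)
def w(x,y,z): return C+RR@np.array([x,y,z])/1e3
def st(target=None,R=None):
    from scipy.spatial.transform import Rotation as Ro
    s=ctrl.read_state();p=np.array(s['tool_pos']);T=np.array(s['tool_rot'])
    print('t',round(s['clock'],2),'p',p.round(4),'rest',(1e3*RR.T@(p-C)).round(1),'F',np.round(s['force'],1),'w',round(s['gripper_width']*1e3,1),'q',np.round(s['q'],0))
    print('tool in rest',(RR.T@T).round(3).tolist())
    if target is not None: print('shift tool mm',(1e3*T.T@(np.array(target)-p)).round(1))
    if R is not None: print('turn tool',Ro.from_matrix(T.T@R).as_rotvec().round(3))
    return s
E
python3 -m creep '[[0,0,0,-0.186,0,0],[0,0,0,-0.186,0,0],[0,0,0,-0.186,0,0],[0,0,0,-0.186,0,0],[0,0,0,-0.186,0,0],[0,0,0,-0.186,0,0],[0,0,0,-0.186,0,0],[0,0,0,-0.186,0,0],[0,0,0,-0.186,0,0],[0,0,0,-0.186,0,0],[0,0,0,-0.186,0,0],[0,0,0,-0.186,0,0]]' 0
python3 -c "
from h import *
st(w(-52,0,150),np.stack([-uz,uy,ux],1))"
```

```text
clock: 1.65
tool_pos: [0.235, -0.4652, 0.2238]
tool_rot: [[-0.005, -0.913, 0.408], [0.014, 0.408, 0.913], [-1.0, 0.01, 0.01]]
force: [0.4, -0.4, -0.4]
gripper_width: 0.0002
t 1.65 p [ 0.235  -0.4652  0.2238] rest [-547.6   99.7  223.8] F [ 0.4 -0.4 -0.4] w 0.2 q [-71.   3.   5.  93.   0. -47.]
tool in rest [[0.011, 0.036, 0.999], [0.01, 0.999, -0.036], [-1.0, 0.01, 0.01]]
shift tool mm [ 78.2 -82.4 498.1]
turn tool [-0.036  0.011 -0.01 ]
```

```bash
python3 -m creep '[[5,-10,60,-0.036,0.011,-0.01],[5,-12,60,0,0,0],[5,-12,60,0,0,0],[5,-12,60,0,0,0],[5,-12,60,0,0,0],[5,-12,60,0,0,0],[5,-12,60,0,0,0],[5,-12,40,0,0,0]]' 
python3 -c "
from h import *
st(w(-52,0,130),np.stack([-uz,uy,ux],1))"
```

```text
clock: 2.65
tool_pos: [0.5005, -0.0687, 0.1799]
tool_rot: [[0.0, -0.925, 0.381], [-0.0, 0.381, 0.925], [-1.0, -0.0, 0.0]]
force: [-0.3, -0.2, -0.9]
gripper_width: -0.0001
t 2.65 p [ 0.5005 -0.0687  0.1799] rest [-80.5   2.  179.9] F [-0.3 -0.2 -0.9] w -0.1 q [-15.  -1.  -4.  87.   0.   7.]
tool in rest [[0.0, 0.007, 1.0], [-0.0, 1.0, -0.007], [-1.0, -0.0, 0.0]]
shift tool mm [49.9 -1.8 28.5]
turn tool [-0.007  0.     0.   ]
```

Next I'll look before descending between the nose and the prongs.

```bash
python3 -m creep '[[20,-2,28,-0.007,0,0],[30,0,0,0,0,0],[0,0,0,0,0,0]]' 
python3 -c "
from h import *
st(w(-52,0,60),np.stack([-uz,uy,ux],1)); snap('wrist','w1');snap('scene','s1');crop('s1',180,130,340,290,4,'s1c')"
```

```text
clock: 3.02
tool_pos: [0.514, -0.0388, 0.1271]
tool_rot: [[-0.002, -0.93, 0.368], [0.001, 0.367, 0.93], [-1.0, 0.002, 0.0]]
force: [0.2, 0.1, -0.6]
gripper_width: 0.0
t 3.02 p [ 0.514  -0.0388  0.1271] rest [-47.7   0.7 127.1] F [ 0.2  0.1 -0.6] w 0.0 q [-12.   2.  -7.  81.   0.  10.]
tool in rest [[0.0, -0.007, 1.0], [0.002, 1.0, 0.007], [-1.0, 0.002, 0.0]]
shift tool mm [67.1 -0.8 -4.3]
turn tool [ 0.007  0.    -0.002]
```

View pics/w1.png

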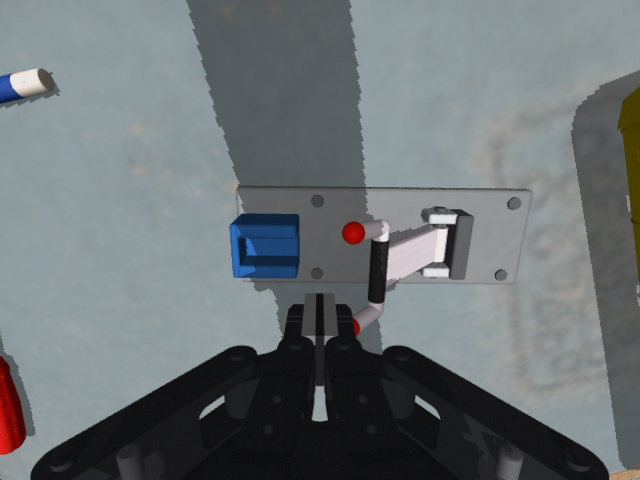

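View pics/s1c.png

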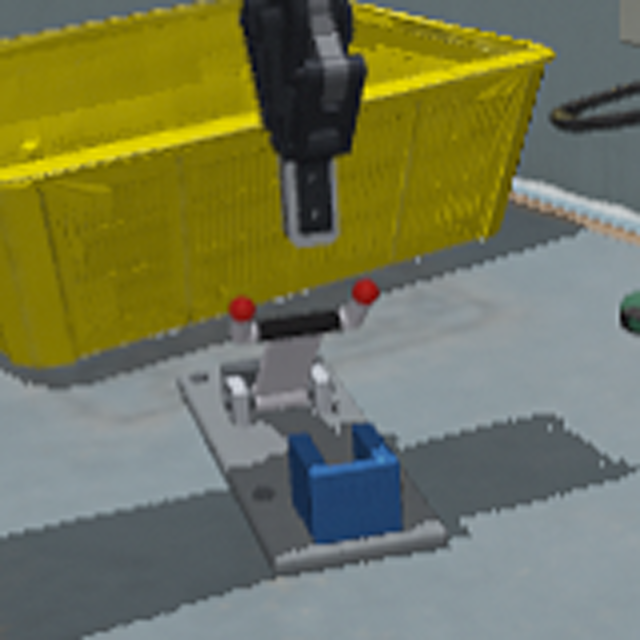

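The finger is centred between the prongs, which sit at (353,233) and (355,328) in the wrist view. I'll descend, lean the tool about 0.5 rad toward the nose so the tip leads, then push.

```bash
python3 -m creep '[[30,0,-3,0,0,0],[30,0,0,0,0,0],[0,0,0,0,-0.17,0],[0,0,0,0,-0.17,0],[0,0,0,0,-0.16,0],[0,0,0,0,0,0]]' 
python3 -c "
from h import *
st(w(-10,0,66)); snap('scene','s2');crop('s2',180,130,340,290,4,'s2c')"
```

```text
clock: 3.88
tool_pos: [0.5237, -0.0481, 0.0822]
tool_rot: [[0.207, -0.928, 0.311], [0.449, 0.373, 0.812], [-0.869, -0.028, 0.494]]
force: [-0.1, 0.1, 1.0]
gripper_width: -0.0003
t 3.88 p [ 0.5237 -0.0481  0.0822] rest [-52.7 -11.8  82.2] F [-0.1  0.1  1. ] w -0.3 q [-30.   2. -17.  74.  29. -10.]
tool in rest [[0.494, -0.002, 0.87], [-0.024, 1.0, 0.016], [-0.869, -0.028, 0.494]]
shift tool mm [34.9 12.2 29.4]
```

View pics/s2c.png

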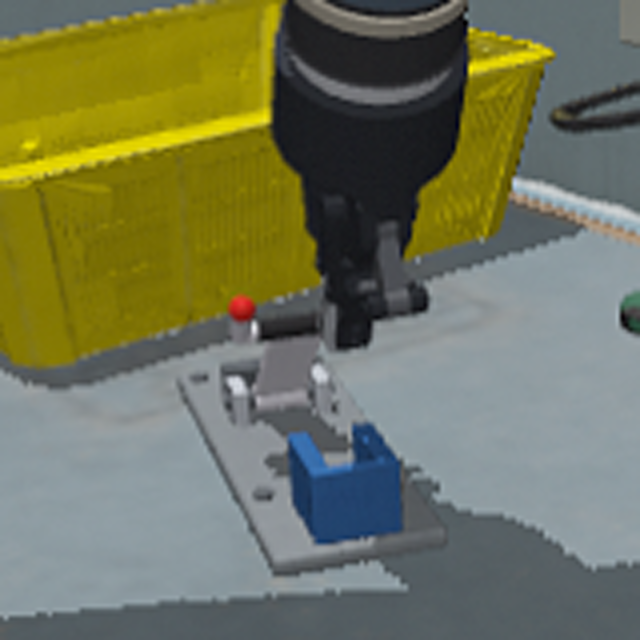

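The turn left the tip off line, at y=-12 and z=82. I'll back off, correct it, and then descend.

```bash
python3 -m creep '[[2,12,-3,0,0,0],[0,0,0,0,0,0]]' 
python3 -c "
from h import *
st(w(-52,0,64),np.stack([ux*.5-uz*.866,uy,ux*.866+uz*.5],1))"
```

```text
clock: 4.18
tool_pos: [0.5136, -0.0441, 0.0817]
tool_rot: [[0.209, -0.929, 0.306], [0.445, 0.369, 0.816], [-0.871, -0.034, 0.491]]
force: [-0.4, -0.1, -0.3]
gripper_width: -0.0002
t 4.17 p [ 0.5136 -0.0441  0.0817] rest [-52.8  -0.9  81.7] F [-0.4 -0.1 -0.3] w -0.2 q [-30.   0. -19.  74.  29. -10.]
tool in rest [[0.491, -0.006, 0.871], [-0.027, 0.999, 0.022], [-0.871, -0.034, 0.491]]
shift tool mm [15.8  1.5 -8. ]
turn tool [ 0.022 -0.01   0.027]
```

```bash
python3 -m creep '[[16,1.5,-8,0.022,-0.01,0.027],[2,0,0,0,0,0],[6,0,10,0,0,0],[6,0,10,0,0,0]]' 
python3 -c "
from h import *
st(w(0,0,68),np.stack([ux*.5-uz*.866,uy,ux*.866+uz*.5],1)); snap('scene','s3');crop('s3',180,130,340,290,4,'s3c')"
```

```text
clock: 4.68
tool_pos: [0.5243, -0.0172, 0.0645]
tool_rot: [[0.189, -0.929, 0.319], [0.461, 0.37, 0.806], [-0.867, -0.006, 0.499]]
force: [1.1, -0.9, -0.1]
gripper_width: -0.0007
t 4.67 p [ 0.5243 -0.0172  0.0645] rest [-23.9  -0.8  64.5] F [ 1.1 -0.9 -0.1] w -0.7 q [-27.   2. -19.  72.  30.  -6.]
tool in rest [[0.499, -0.004, 0.867], [-0.003, 1.0, 0.007], [-0.867, -0.006, 0.499]]
shift tool mm [ 8.9  0.6 22.4]
turn tool [ 0.007 -0.002  0.003]
```

View pics/s3c.png

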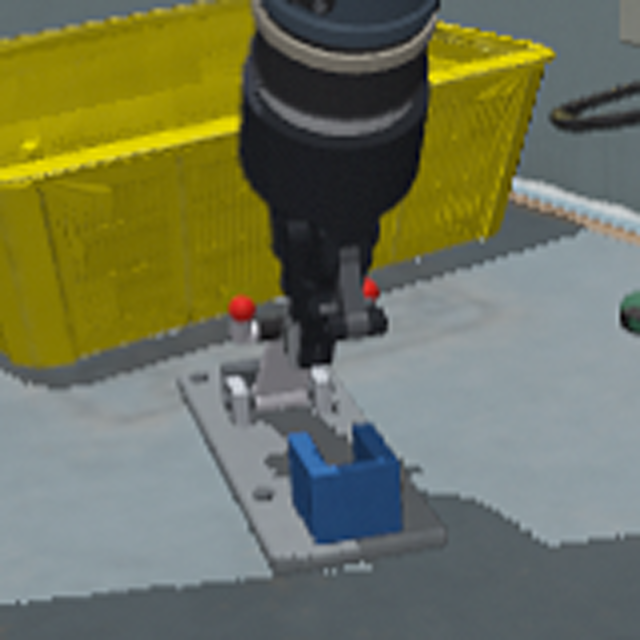

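The tip is between the prongs and just reaching the leg. Now I'll push along the rest's x, rising slightly.

```bash
python3 -m creep '[[3,0,8,0,0,0],[3,0,8,0,0,0],[3,0,8,0,0,0],[3,0,8,0,0,0]]'
python3 -c "
from h import *
st(w(36,0,76),np.stack([ux*.5-uz*.866,uy,ux*.866+uz*.5],1)); snap('scene','s4');crop('s4',180,130,340,290,4,'s4c')"
```

```text
clock: 5.22
tool_pos: [0.5388, 0.0142, 0.0725]
tool_rot: [[0.192, -0.929, 0.316], [0.454, 0.37, 0.81], [-0.87, -0.012, 0.493]]
force: [-0.7, -2.1, -0.2]
gripper_width: 0.0001
t 5.22 p [0.5388 0.0142 0.0725] rest [10.7 -2.5 72.5] F [-0.7 -2.1 -0.2] w 0.1 q [-23.   1. -19.  70.  30.  -1.]
tool in rest [[0.493, -0.005, 0.87], [-0.008, 1.0, 0.01], [-0.87, -0.012, 0.493]]
shift tool mm [ 9.4  2.3 23.8]
turn tool [ 0.01  -0.008  0.008]
```

View pics/s4c.png

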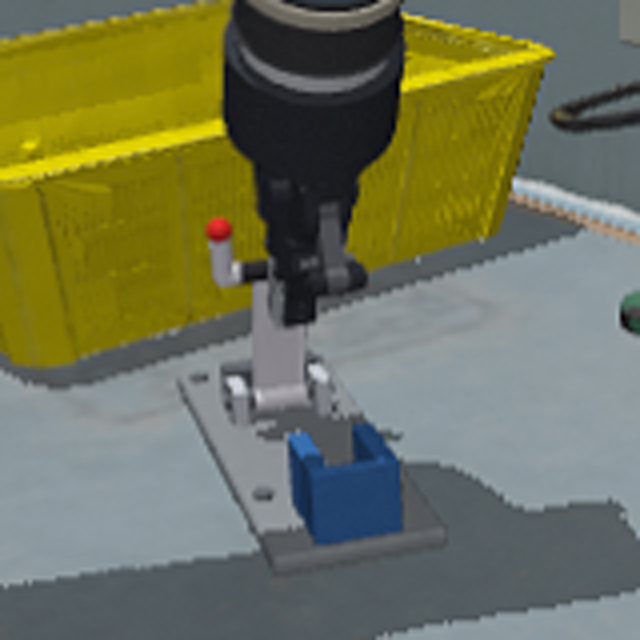

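The leg is swinging with about 2 N of push. I'll carry on in smaller steps.

```bash
python3 -m creep '[[2,1,6,0,0,0],[3,1,6,0,0,0],[3,0,5,0,0,0],[2,0,4,0,0,0]]'
python3 -m creep '[[2,0,3.5,0,0,0],[2,0,3.5,0,0,0]]'
python3 -c "
from h import *
st(w(36,0,76),np.stack([ux*.5-uz*.866,uy,ux*.866+uz*.5],1))"
```

```text
clock: 5.78
tool_pos: [0.5462, 0.0391, 0.0743]
tool_rot: [[0.192, -0.929, 0.315], [0.456, 0.369, 0.81], [-0.869, -0.012, 0.494]]
force: [0.3, -1.8, -0.2]
gripper_width: -0.0001
clock: 6.02
tool_pos: [0.5492, 0.0465, 0.0737]
tool_rot: [[0.191, -0.929, 0.316], [0.454, 0.369, 0.811], [-0.87, -0.012, 0.493]]
force: [-3.9, -9.5, 3.6]
gripper_width: 0.0003
t 6.03 p [0.5492 0.0465 0.0737] rest [44.6 -0.  73.7] F [-3.9 -9.5  3.6] w 0.3 q [-19.   1. -19.  68.  29.   3.]
tool in rest [[0.493, -0.006, 0.87], [-0.007, 1.0, 0.011], [-0.87, -0.012, 0.493]]
shift tool mm [-6.2  0.  -6.3]
turn tool [ 0.011 -0.008  0.007]
```

The force jumped to 11 N at x=44.6, where the stop is expected. I'll press once more, then withdraw backward.

```bash
python3 -m creep '[[1.5,0,2.5,0,0,0],[0,0,0,0,0,0]]'
python3 -c "
from h import *
st()"
python3 -m creep '[[-10,0,-17,0,0,0],[-25,0,-22,0,0,0],[-40,0,-20,0,0,0],[-40,0,-10,0,0,0],[0,0,0,0,0,0]]' 85
python3 -c "
from h import *
st(); snap('top','t5');crop('t5',155,215,305,320,5,'t5c');snap('scene','s5');crop('s5',180,130,340,290,4,'s5c')"
```

```text
clock: 6.28
tool_pos: [0.549, 0.046, 0.0738]
tool_rot: [[0.189, -0.928, 0.321], [0.447, 0.372, 0.814], [-0.874, -0.01, 0.485]]
force: [-0.2, -2.2, 0.9]
gripper_width: -0.0002
t 6.28 p [0.549  0.046  0.0738] rest [44.  -0.1 73.8] F [-0.2 -2.2  0.9] w -0.2 q [-19.   1. -19.  68.  29.   4.]
tool in rest [[0.485, -0.003, 0.874], [-0.008, 1.0, 0.007], [-0.874, -0.01, 0.485]]
clock: 6.9
tool_pos: [0.5037, -0.0603, 0.142]
tool_rot: [[0.187, -0.929, 0.318], [0.455, 0.369, 0.81], [-0.87, -0.007, 0.492]]
force: [-0.7, -0.4, -0.5]
gripper_width: 0.0847
t 6.9 p [ 0.5037 -0.0603  0.142 ] rest [-71.5   2.1 142. ] F [-0.7 -0.4 -0.5] w 84.7 q [-32.  -0. -12.  84.  29. -12.]
tool in rest [[0.492, -0.006, 0.87], [-0.003, 1.0, 0.008], [-0.87, -0.007, 0.492]]
```

View pics/t5c.png

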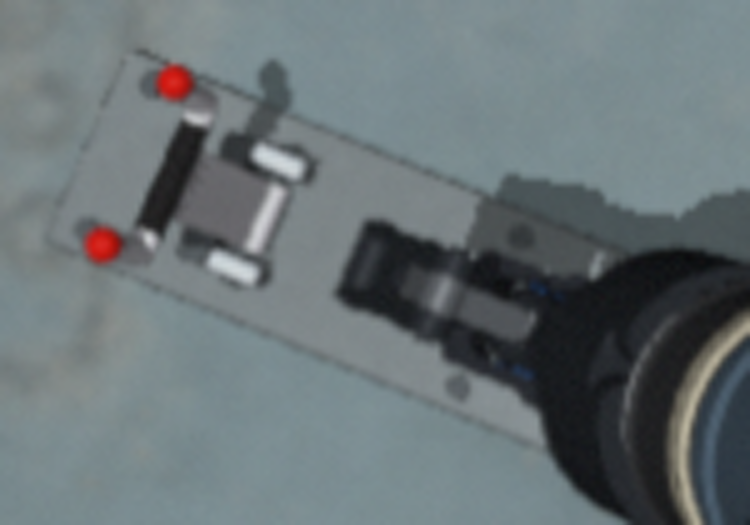

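View pics/s5c.png

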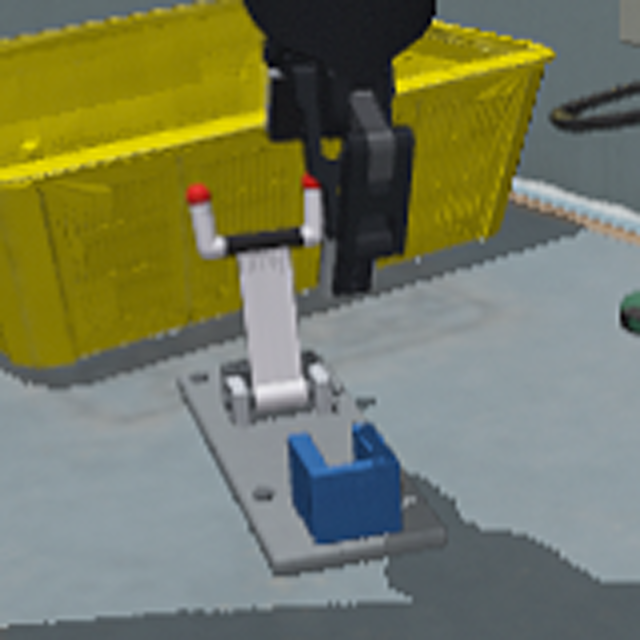

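```bash
cat >> h.py <<'E'
dy=np.array([.896,-.4445,0]);dy/=np.linalg.norm(dy)
GR=np.array([.5455,-.381,.0155]); GP=GR-.010*dy
RG=np.stack([-uz,-dy,np.cross(-uz,-dy)],1)
E
python3 -c "
from h import *
for (t,s) in [((174,82),(198,194)),((103,244),(311,184))]: print('tip top@118mm',(1e3*RR.T@(atz('t5',*cp(155,215,5,*t),.1225)-C)).round(1))
p,e=tri(('t5',*cp(155,215,5,174,82)),('s5',*cp(180,130,4,311,183)));print((1e3*RR.T@(p-C)).round(1),e)
p,e=tri(('t5',*cp(155,215,5,103,244)),('s5',*cp(180,130,4,198,194)));print((1e3*RR.T@(p-C)).round(1),e)
print('expected',40+104*np.sin(.179),20+104*np.cos(.179))
st(GP*[1,1,0]+[0,0,.15],RG);print(RG.round(2))"
```

```text
tip top@118mm [ 60.6 -28.5 122.5]
tip top@118mm [ 60.7  29.4 122.5]
[ 61.1 -27.2 122. ] [np.float64(1.3729607486661664), np.float64(1.372960748666316)]
[ 60.5  30.2 123.6] [np.float64(0.7828971089535969), np.float64(0.7828971089534252)]
expected 58.516746599752 122.33831196262997
t 7.0 p [ 0.5023 -0.0582  0.1392] rest [-70.1   4.3 139.2] F [ 0.9  0.4 -0.3] w 84.7 q [-32.  -0. -13.  84.  29. -12.]
tool in rest [[0.492, -0.008, 0.87], [0.002, 1.0, 0.008], [-0.87, -0.002, 0.492]]
shift tool mm [-148.8 -148.8 -241.6]
turn tool [ 0.083  0.515 -0.02 ]
[[-0.   -0.9   0.44]
 [-0.    0.44  0.9 ]
 [-1.   -0.   -0.  ]]
```

The prong tips measure (60.8, ±29, 122.5) against an expected (58.5, ±27, 122), so the leg is at its stop. Next I'll go to the driver.

```bash
python3 -m creep '[[-40,0,-30,0.03,0.175,0],[-25,-20,-40,0.03,0.175,0],[0,-30,-50,0.02,0.165,0],[0,-35,-50,0,0,0],[0,-35,-50,0,0,0],[0,0,0,0,0,0]]'
python3 -c "
from h import *
st(GP*[1,1,0]+[0,0,.13],RG)"
```

```text
clock: 7.75
tool_pos: [0.5119, -0.3241, 0.1484]
tool_rot: [[-0.037, -0.903, 0.427], [0.007, 0.427, 0.904], [-0.999, 0.036, -0.01]]
force: [-1.1, 0.5, -0.4]
gripper_width: 0.0849
t 7.75 p [ 0.5119 -0.3241  0.1484] rest [-313.1 -104.2  148.4] F [-1.1  0.5 -0.4] w 84.9 q [-38.  17.  12.  87.  -1. -13.]
tool in rest [[-0.007, 0.058, 0.998], [0.037, 0.998, -0.057], [-0.999, 0.036, -0.01]]
shift tool mm [ 17.1 -45.3 -36.7]
turn tool [ 0.019 -0.01  -0.036]
```

```bash
python3 -m creep '[[17,-45,-37,0.019,-0.01,-0.036],[0,0,0,0,0,0]]'
python3 -c "
from h import *
st(GP*[1,1,0]+[0,0,.13],RG);snap('wrist','w6');print([proj('w6',p).round(0) for p in (GR,GP)])"
```

```text
clock: 8.0
tool_pos: [0.5363, -0.3719, 0.1243]
tool_rot: [[-0.005, -0.897, 0.442], [0.008, 0.442, 0.897], [-1.0, 0.008, 0.005]]
force: [-0.4, 1.0, -0.2]
gripper_width: 0.0852
t 8.0 p [ 0.5363 -0.3719  0.1243] rest [-348.3 -144.7  124.3] F [-0.4  1.  -0.2] w 85.2 q [-41.  23.  17.  85.   0. -14.]
tool in rest [[0.006, 0.074, 0.997], [0.008, 0.997, -0.074], [-1.0, 0.008, 0.005]]
shift tool mm [-5.7 -2.2 -4. ]
turn tool [ 0.003  0.005 -0.008]
[array([313., 257.]), array([313., 245.])]
```

View pics/w6.png

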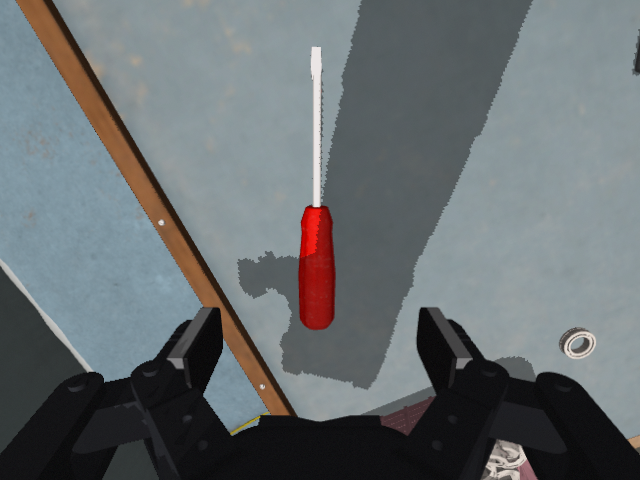

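The driver is well between the fingers: axis at u≈316, neck at v=207, handle end at v=328. The predicted grip point (313,257) fits to within about 3 mm. I'll descend.

```bash
python3 -m creep '[[35,-2,-2,0.003,0.005,-0.008],[35,0,0,0,0,0],[20,0,0,0,0,0],[0,0,0,0,0,0]]'
python3 -c "
from h import *
st(GP*[1,1,0]+[0,0,.004],RG)"
```

```text
clock: 8.55
tool_pos: [0.5396, -0.3629, 0.0365]
tool_rot: [[0.003, -0.9, 0.435], [0.004, 0.435, 0.9], [-1.0, -0.001, 0.005]]
force: [-1.3, 0.7, -0.5]
gripper_width: 0.0849
t 8.55 p [ 0.5396 -0.3629  0.0365] rest [-338.7 -144.4   36.5] F [-1.3  0.7 -0.5] w 84.9 q [-40.  24.   8.  74.   0. -14.]
tool in rest [[0.005, 0.066, 0.998], [-0.002, 0.998, -0.066], [-1.0, -0.001, 0.005]]
shift tool mm [ 32.5  -3.1 -13.8]
turn tool [0.011 0.005 0.001]
```

```bash
python3 -m creep '[[12,-3,-12,0.011,0.005,0],[0,0,0,0,0,0],[10,0,0,0,0,0],[0,0,0,0,0,0]]'
python3 -c "
from h import *
st(GP*[1,1,0]+[0,0,.004],RG)"
```

```text
clock: 9.05
tool_pos: [0.5393, -0.3755, 0.0176]
tool_rot: [[0.006, -0.896, 0.444], [-0.004, 0.444, 0.896], [-1.0, -0.007, -0.001]]
force: [0.1, 0.3, -0.7]
gripper_width: 0.0853
t 9.05 p [ 0.5393 -0.3755  0.0176] rest [-350.4 -148.8   17.6] F [ 0.1  0.3 -0.7] w 85.3 q [-41.  25.   7.  72.   0. -14.]
tool in rest [[-0.002, 0.076, 0.997], [-0.007, 0.997, -0.076], [-1.0, -0.007, -0.001]]
shift tool mm [13.6  2.1 -2.2]
turn tool [ 0.001 -0.001  0.007]
```

```bash
python3 -m creep '[[13,2,0,0,0,0.007],[0,0,0,0,0,0]]'
python3 -c "
from h import *
st(GP*[1,1,0]+[0,0,.004],RG)"
```

```text
clock: 9.3
tool_pos: [0.5376, -0.3748, 0.004]
tool_rot: [[-0.001, -0.896, 0.444], [-0.001, 0.444, 0.896], [-1.0, -0.0, -0.001]]
force: [0.0, 0.2, -0.5]
gripper_width: 0.0849
t 9.3 p [ 0.5376 -0.3748  0.004 ] rest [-350.4 -147.     4. ] F [ 0.   0.2 -0.5] w 84.9 q [-41.  26.   7.  71.  -0. -14.]
tool in rest [[-0.001, 0.076, 0.997], [0.0, 0.997, -0.076], [-1.0, -0.0, -0.001]]
shift tool mm [-0.   0.1 -2.1]
turn tool [ 0.    -0.001  0.   ]
```

```bash
python3 -m creep '[[0,0,0,0,0,0],[0,0,0,0,0,0],[0,0,0,0,0,0],[0,0,0,0,0,0],[0,0,0,0,0,0],[0,0,0,0,0,0]]' 0
python3 -c "
from h import *
st()"
python3 -m creep '[[-10,0,0,0,0,0],[-30,0,0,0,0,0],[-40,0,0,0,0,0],[-40,0,0,0,0,0],[-40,0,0,0,0,0],[0,0,0,0,0,0]]'
python3 -c "
from h import *
st();snap('wrist','w7');snap('scene','s7')"
```

```text
clock: 10.05
tool_pos: [0.5381, -0.3752, 0.0047]
tool_rot: [[0.001, -0.896, 0.444], [-0.002, 0.444, 0.896], [-1.0, -0.001, -0.002]]
force: [0.5, -1.0, -0.6]
gripper_width: 0.0246
t 10.05 p [ 0.5381 -0.3752  0.0047] rest [-350.6 -147.6    4.7] F [ 0.5 -1.  -0.6] w 24.6 q [-41.  26.   7.  71.  -0. -14.]
tool in rest [[-0.002, 0.076, 0.997], [-0.001, 0.997, -0.076], [-1.0, -0.001, -0.002]]
clock: 10.8
tool_pos: [0.5373, -0.3743, 0.1709]
tool_rot: [[-0.0, -0.896, 0.444], [-0.001, 0.444, 0.896], [-1.0, -0.0, -0.001]]
force: [0.6, 0.1, -0.3]
gripper_width: 0.0249
t 10.8 p [ 0.5373 -0.3743  0.1709] rest [-350.1 -146.6  170.9] F [ 0.6  0.1 -0.3] w 24.9 q [-41.  22.  22.  89.  -0. -14.]
tool in rest [[-0.001, 0.076, 0.997], [-0.0, 0.997, -0.076], [-1.0, -0.0, -0.001]]
```

View pics/w7.png

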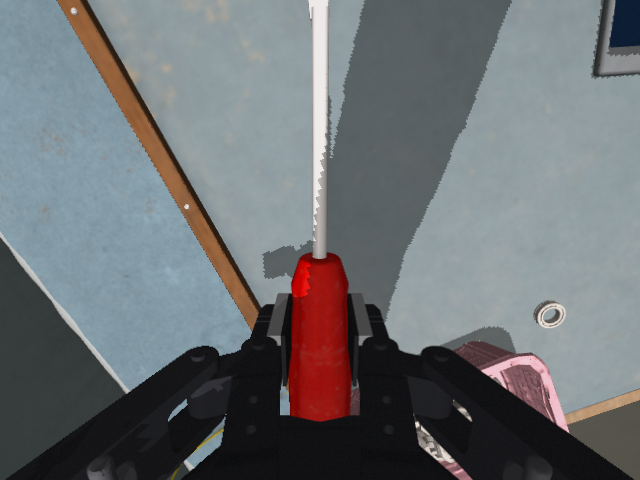

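View pics/s7.png

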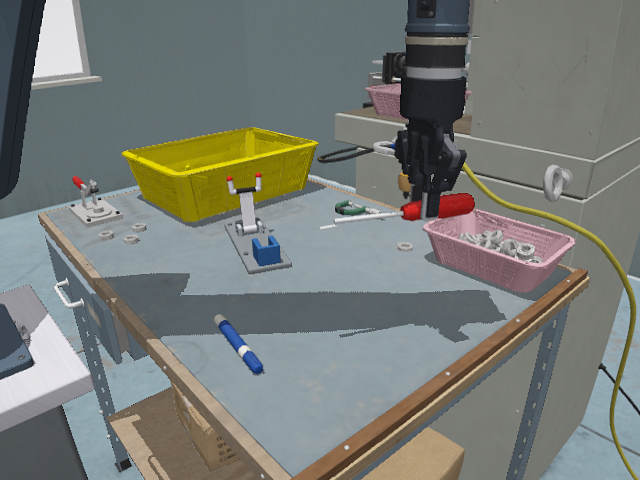

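```bash
python3 -c "
from h import *
crop('s7',310,180,490,240,4,'s7c');crop('w7',270,0,370,280,2,'w7c')"
```

```text
(no output)
```

View pics/s7c.png

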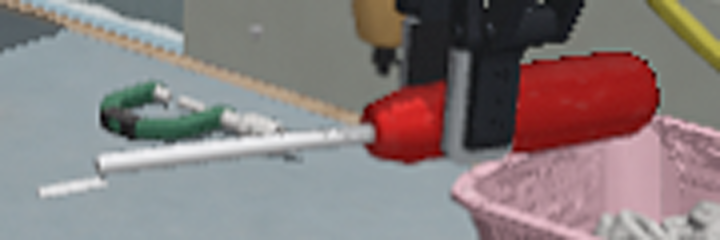

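View pics/w7c.png

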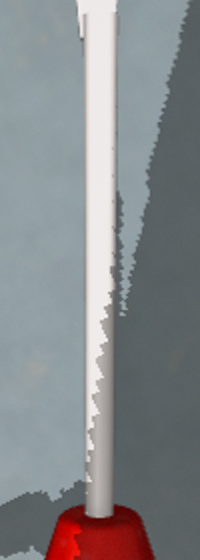

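```bash
python3 -c "
from h import *
s=st();p=np.array(s['tool_pos']);T=np.array(s['tool_rot'])
for n,a,b in [('neck',(99,512),(370,133)),('shankend',(100,13),(101,163))]:
    q,e=tri(('w7',*cp(270,0,2,*a)),('s7',*cp(310,180,4,*b)));print(n,q.round(4),(1e3*T.T@(q-p)).round(1),np.round(e,1))
"
```

```text
t 10.9 p [ 0.5355 -0.3728  0.1658] rest [-349.3 -144.3  165.8] F [-0.4 -0.2 -1.4] w 24.9 q [-41.  22.  21.  89.  -0. -14.]
tool in rest [[0.001, 0.076, 0.997], [0.008, 0.997, -0.076], [-1.0, 0.008, 0.001]]
neck [ 0.5098 -0.3604  0.1754] [-9.4 28.5 -0.3] [1.2 1.2]
shankend [ 0.4276 -0.32    0.1764] [ -9.6 120.1  -0.6] [0.2 0.2]
```

The driver is held straight along the tool's -y, with the shank end at y≈120 and z≈0. Now I'll raise it and turn about -94°.

```bash
cat >> h.py <<'E'
def place(x,y,z,th=.525,g=(-11,-11.5,0)):
    ty=-(ux*np.cos(th)+uz*np.sin(th));R=np.stack([np.cross(ty,uy),ty,uy],1)
    return w(x,y,z)-R@np.array(g)/1e3,R
E
python3 -m creep '[[-40,0,0,0,0,0],[-30,0,0,-0.18,0,0],[-5,0,0,-0.18,0,0],[-5,0,0,-0.18,0,0],[-5,0,0,-0.18,0,0],[-5,0,0,-0.18,0,0],[-5,0,0,-0.18,0,0],[-5,0,0,-0.18,0,0],[-5,0,0,-0.18,0,0],[-5,0,0,-0.18,0,0],[0,0,0,0,0,0]]'
python3 -c "
from h import *
st(*place(34,1,190))"
```

```text
clock: 12.28
tool_pos: [0.5282, -0.3666, 0.2468]
tool_rot: [[-0.048, -0.352, -0.935], [0.039, -0.936, 0.35], [-0.998, -0.02, 0.059]]
force: [0.6, -0.6, -0.3]
gripper_width: 0.025
t 12.28 p [ 0.5282 -0.3666  0.2468] rest [-346.4 -135.3  246.8] F [ 0.6 -0.6 -0.3] w 25.0 q [ -41.   26.   36.  103.   -0. -110.]
tool in rest [[0.018, -1.0, -0.025], [0.06, -0.024, 0.998], [-0.998, -0.02, 0.059]]
shift tool mm [  86.9 -377.6  122.2]
turn tool [ 0.009  0.064 -0.506]
```

```bash
python3 -m creep '[[0,-50,16,0.009,0.06,0],[0,-55,17,0,0,0],[0,-55,17,0,0,0],[0,-55,17,0,0,0],[0,-55,17,0,0,0],[0,-40,13,0,0,0],[0,0,0,0,0,0]]'
python3 -c "
from h import *
st(*place(34,1,175))"
```

```text
clock: 13.15
tool_pos: [0.5475, -0.0325, 0.2349]
tool_rot: [[-0.017, -0.386, -0.922], [0.032, -0.922, 0.385], [-0.999, -0.023, 0.029]]
force: [-0.5, -0.5, -1.5]
gripper_width: 0.0245
t 13.15 p [ 0.5475 -0.0325  0.2349] rest [-29.3 -28.  234.9] F [-0.5 -0.5 -1.5] w 24.5 q [-11.   8.  11.  95.   2. -79.]
tool in rest [[0.024, -1.0, 0.012], [0.028, 0.013, 1.0], [-0.999, -0.023, 0.029]]
shift tool mm [ 77.4 -56.8  27.6]
turn tool [-0.019  0.025 -0.502]
```

```bash
python3 -m creep '[[0,-15,14,-0.019,0.02,-0.17],[0,-15,14,0,0,-0.17],[0,-15,0,0,0,-0.16],[0,0,0,0,0,0]]'
python3 -c "
from h import *
st(*place(34,1,150))"
```

```text
clock: 13.65
tool_pos: [0.536, 0.0183, 0.2383]
tool_rot: [[0.179, -0.333, -0.926], [0.475, -0.795, 0.378], [-0.861, -0.508, 0.017]]
force: [-0.3, -0.3, -0.3]
gripper_width: 0.0249
t 13.65 p [0.536  0.0183 0.2383] rest [ 13.4   1.7 238.3] F [-0.3 -0.3 -0.3] w 24.9 q [-23.  -1.  -3.  90.  30. -91.]
tool in rest [[0.508, -0.862, 0.004], [0.012, 0.012, 1.0], [-0.861, -0.508, 0.017]]
shift tool mm [97.4 38.7 -2.3]
turn tool [-0.012  0.012  0.007]
```

```bash
python3 -m creep '[[32,12,-2,-0.012,0.012,0.007],[32,13,0,0,0,0],[30,12,0,0,0,0],[0,0,0,0,0,0]]'
python3 -c "
from h import *
st(*place(34,1,150))
snap('scene','s8');snap('top','t8');snap('wrist','w8');crop('s8',180,100,340,290,3,'s8c');crop('t8',155,215,305,320,5,'t8c')"
```

```text
clock: 14.15
tool_pos: [0.5434, 0.0283, 0.1344]
tool_rot: [[0.185, -0.333, -0.925], [0.454, -0.806, 0.381], [-0.872, -0.49, 0.002]]
force: [-0.1, -0.2, -0.8]
gripper_width: 0.0246
t 14.15 p [0.5434 0.0283 0.1344] rest [ 25.5  -1.5 134.4] F [-0.1 -0.2 -0.8] w 24.6 q [-21.  -1. -13.  77.  29. -88.]
tool in rest [[0.49, -0.872, 0.007], [-0.002, 0.007, 1.0], [-0.872, -0.49, 0.002]]
shift tool mm [ 1.7 -3.7  2.5]
turn tool [-0.007 -0.002 -0.013]
```

View pics/s8c.png

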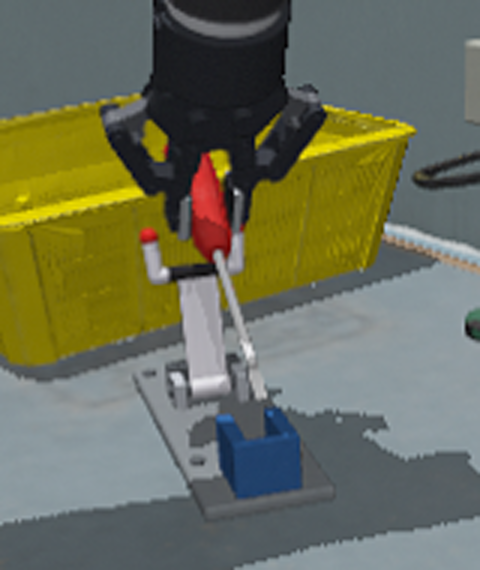

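View pics/t8c.png

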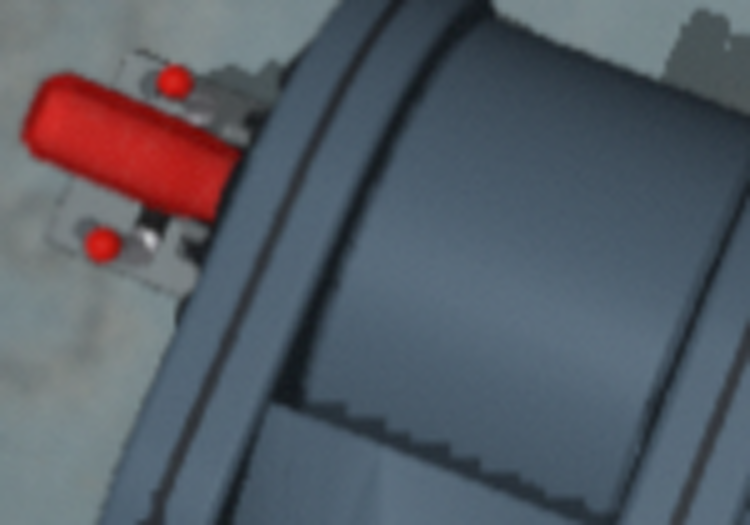

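View pics/w8.png

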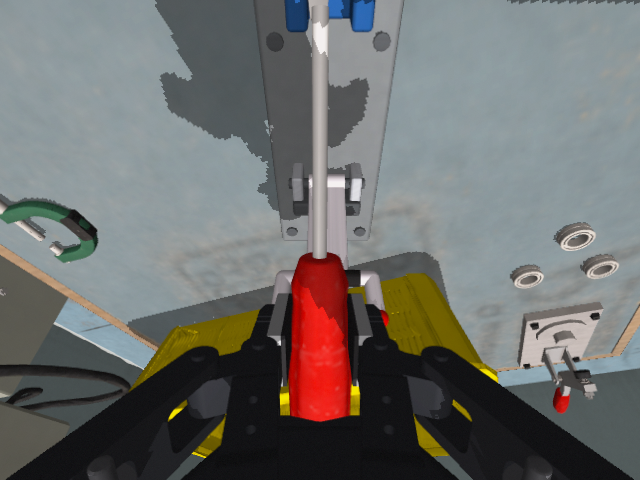

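```bash
python3 -c "
from h import *
print('wrist proj nose cheeks top +x end', proj('w8',w(-66,20,46)),proj('w8',w(-66,-20,46)),proj('w8',w(-66,0,46)))
print('prong tips',proj('w8',w(58.5,27,122)),proj('w8',w(58.5,-27,122)))
print('plate corners+x',proj('w8',w(115,40,10)),proj('w8',w(115,-40,10)))
print('top: handle axis end', (1e3*RR.T@(atz('t8',*cp(155,215,5,48,115),.185)-C)).round(1),(1e3*RR.T@(atz('t8',*cp(155,215,5,230,190),.165)-C)).round(1))
crop('w8',230,0,410,120,4,'w8c');crop('w8',250,150,400,330,4,'w8d')
st(*place(34,1,150))
"
```

```text
wrist proj nose cheeks top +x end [369.6033675   26.88467977] [282.46778626  27.3840098 ] [325.99377058  27.0713354 ]
prong tips [372.41798909 314.35057584] [278.55977272 314.26418923]
plate corners+x [367.81540661 239.2669679 ] [280.71968196 239.34038688]
top: handle axis end [ 73.8  -1.9 185. ] [ 17.8  -2.2 165. ]
t 14.3 p [0.5466 0.0273 0.1395] rest [ 25.8  -4.8 139.5] F [-0.1  0.4 -0.6] w 24.5 q [-21.  -1. -13.  77.  29. -88.]
tool in rest [[0.492, -0.871, 0.007], [-0.01, 0.002, 1.0], [-0.871, -0.492, -0.008]]
shift tool mm [ 5.9 -0.9  5.9]
turn tool [-0.002 -0.01  -0.011]
```

View pics/w8c.png

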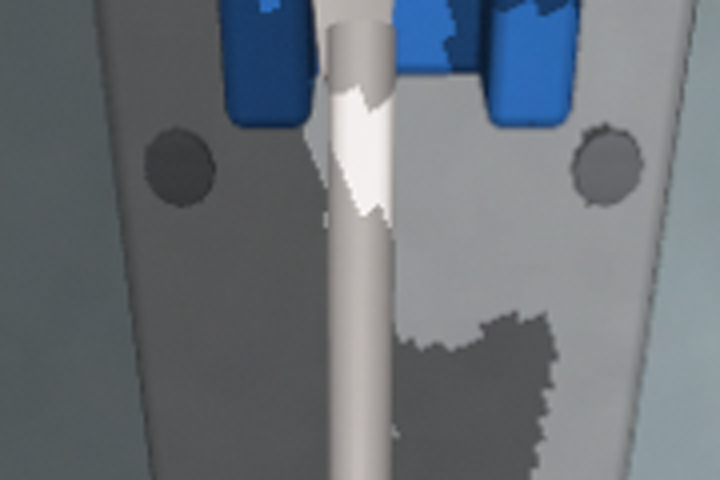

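View pics/w8d.png

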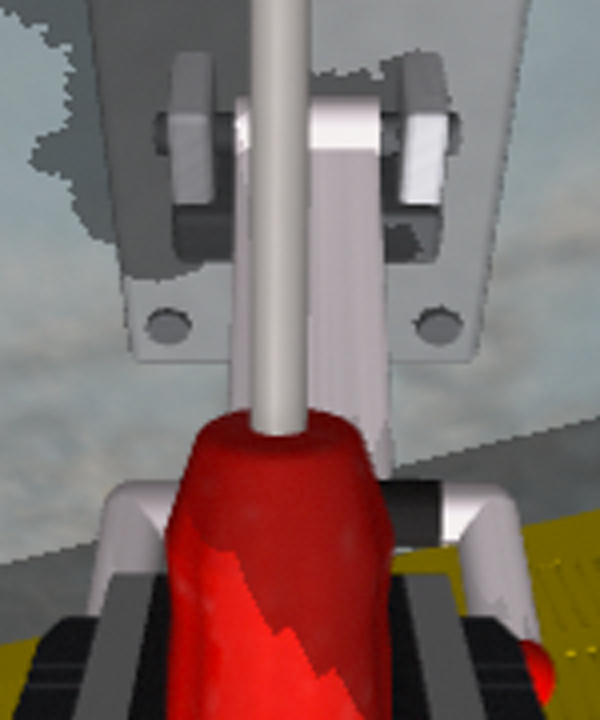

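Groove and fork agree: in the wrist view the groove centre is at u=330, and the shank is at u=320. So the driver must shift 4.5–5 mm along +tool z. I'll do that and lower part of the way.

```bash
python3 -m creep '[[12,5,5,0,0,-0.01],[0,0,0,0,0,0],[0,0,0,0,0,0]]'
python3 -c "
from h import *
st(*place(34,1.5,120))
snap('wrist','w9');snap('scene','s9');crop('w9',230,0,410,120,4,'w9c');crop('w9',250,150,400,330,4,'w9d');crop('s9',180,100,340,290,3,'s9c')"
```

```text
clock: 14.68
tool_pos: [0.5447, 0.0295, 0.1295]
tool_rot: [[0.202, -0.324, -0.924], [0.458, -0.803, 0.382], [-0.865, -0.501, -0.014]]
force: [0.2, -0.3, -1.5]
gripper_width: 0.0251
t 14.68 p [0.5447 0.0295 0.1295] rest [ 27.1  -2.2 129.5] F [ 0.2 -0.3 -1.5] w 25.1 q [-21.  -1. -15.  75.  30. -89.]
tool in rest [[0.501, -0.866, 0.008], [-0.016, -0.0, 1.0], [-0.865, -0.501, -0.014]]
shift tool mm [22.6 10.3  4.1]
turn tool [ 0.    -0.016 -0.   ]
```

View pics/w9c.png

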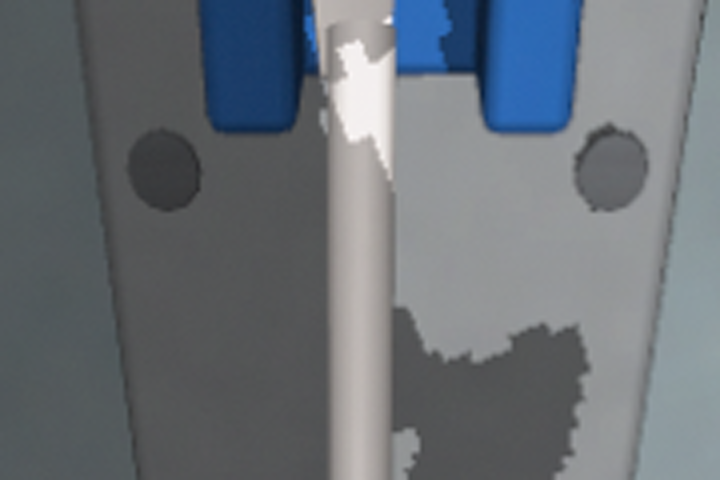

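View pics/w9d.png

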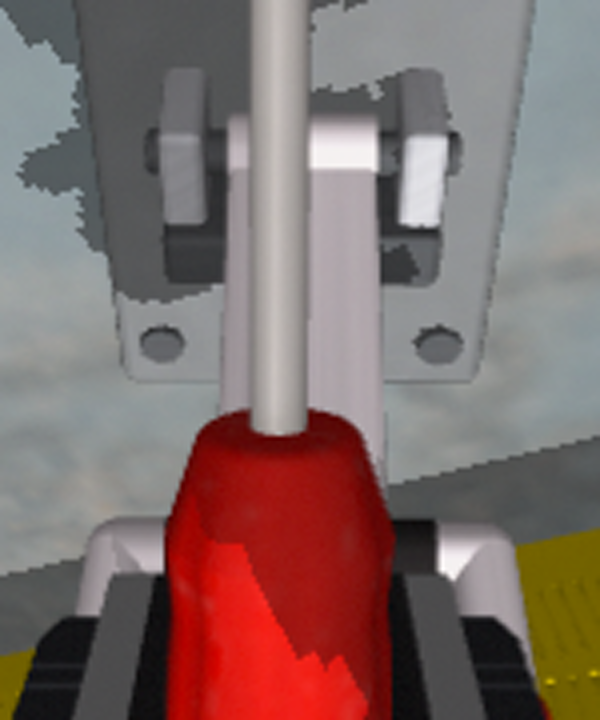

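View pics/s9c.png

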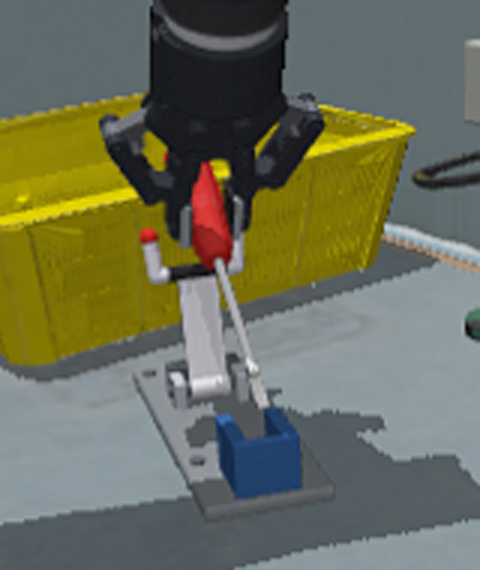

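```bash
python3 -m creep '[[8,4,4,0,-0.016,0],[8,4,0,0,0,0],[0,0,0,0,0,0]]'
python3 -c "
from h import *
st(*place(34,1.5,120))
snap('wrist','wa');snap('scene','sa');crop('wa',230,0,410,120,4,'wac');crop('sa',200,130,320,290,4,'sac')"
```

```text
clock: 15.15
tool_pos: [0.5409, 0.0322, 0.1098]
tool_rot: [[0.186, -0.325, -0.928], [0.465, -0.803, 0.374], [-0.866, -0.5, 0.002]]
force: [0.3, -0.1, -0.3]
gripper_width: 0.0251
t 15.15 p [0.5409 0.0322 0.1098] rest [ 28.2   2.3 109.8] F [ 0.3 -0.1 -0.3] w 25.1 q [-21.  -0. -16.  74.  30. -89.]
tool in rest [[0.5, -0.866, -0.001], [0.002, 0.0, 1.0], [-0.866, -0.5, 0.002]]
shift tool mm [ 5.1  1.4 -0.8]
turn tool [-0.     0.002 -0.001]
```

View pics/wac.png

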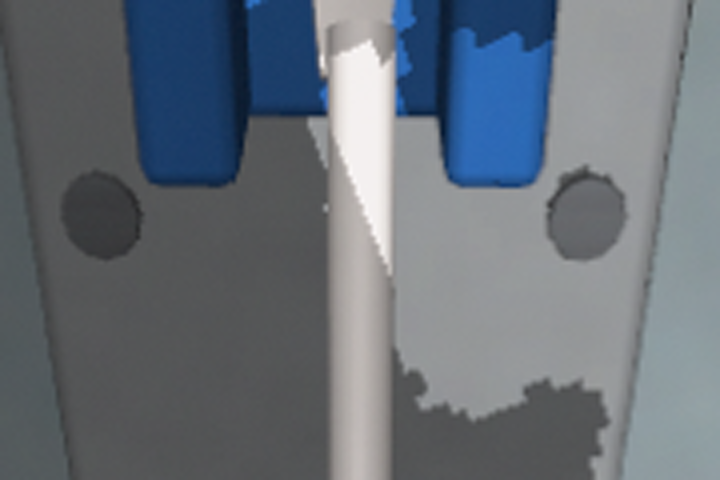

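View pics/sac.png

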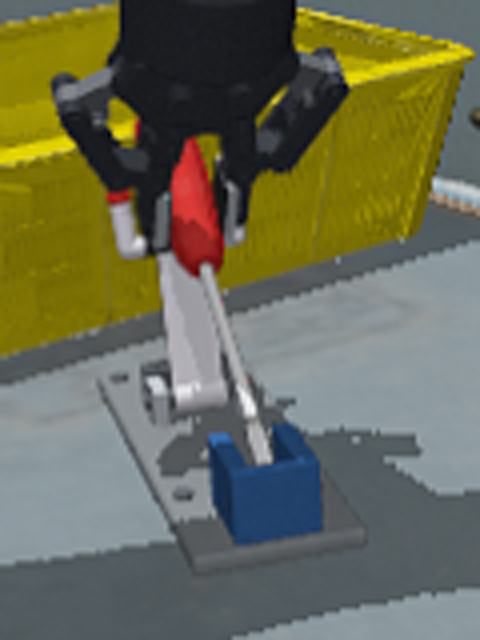

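The shank is now about 2 mm past the groove's middle (361 against 343 in the crop). I'll correct by -1.5 mm and lower in steps, watching the force.

```bash
python3 -m creep '[[5,3,-1.5,0,0,0],[4,2,0,0,0,0],[0,0,0,0,0,0]]'
python3 -c "
from h import *
st(*place(34,1.2,104))
snap('wrist','wb');crop('wb',230,0,410,120,4,'wbc')"
```

```text
clock: 15.62
tool_pos: [0.5433, 0.0315, 0.1001]
tool_rot: [[0.187, -0.323, -0.928], [0.464, -0.803, 0.374], [-0.866, -0.501, -0.0]]
force: [0.7, -0.4, -0.2]
gripper_width: 0.025
t 15.62 p [0.5433 0.0315 0.1001] rest [ 28.5  -0.2 100.1] F [ 0.7 -0.4 -0.2] w 25.0 q [-21.   1. -16.  72.  30. -89.]
tool in rest [[0.501, -0.866, -0.001], [0.0, -0.001, 1.0], [-0.866, -0.501, -0.0]]
shift tool mm [10.4  4.8  1.4]
turn tool [ 0.001  0.    -0.001]
```

View pics/wbc.png

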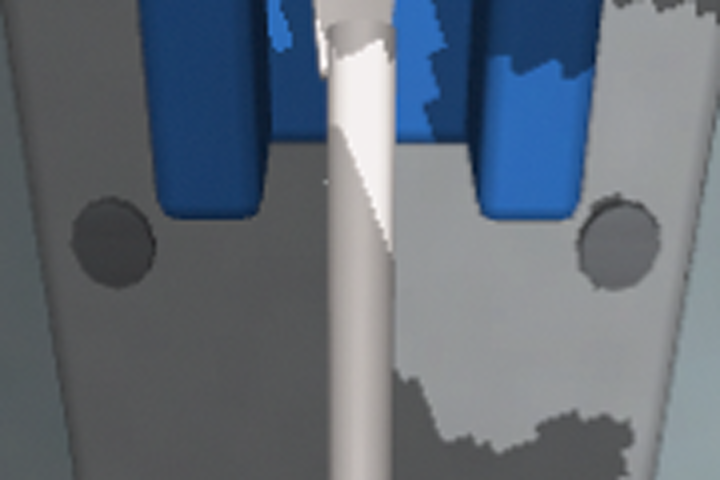

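Shank 361 against groove centre 368 in the crop leaves 0.7 mm, which is nearly centred. I'll lower further.

```bash
python3 -m creep '[[4,2,0.7,0,0,0],[0,0,0,0,0,0]]'
python3 -m creep '[[3,1.5,0,0,0,0],[0,0,0,0,0,0]]'
python3 -c "
from h import *
st(*place(34,1.2,104))
snap('wrist','wd');crop('wd',230,0,410,330,2,'wdc');snap('scene','sd');crop('sd',200,130,320,290,4,'sdc')"
```

```text
clock: 15.92
tool_pos: [0.543, 0.032, 0.0958]
tool_rot: [[0.188, -0.323, -0.928], [0.464, -0.803, 0.374], [-0.866, -0.501, -0.001]]
force: [-0.5, 0.3, -0.3]
gripper_width: 0.0242
clock: 16.18
tool_pos: [0.5432, 0.0321, 0.0924]
tool_rot: [[0.189, -0.323, -0.927], [0.464, -0.803, 0.374], [-0.866, -0.501, -0.002]]
force: [-0.5, -0.3, -0.6]
gripper_width: 0.0245
t 16.18 p [0.5432 0.0321 0.0924] rest [28.9  0.1 92.4] F [-0.5 -0.3 -0.6] w 24.5 q [-21.   1. -17.  71.  30. -89.]
tool in rest [[0.501, -0.866, -0.001], [-0.001, -0.001, 1.0], [-0.866, -0.501, -0.002]]
shift tool mm [3.5 1.3 1.1]
turn tool [ 0.001 -0.001 -0.   ]
```

View pics/wdc.png

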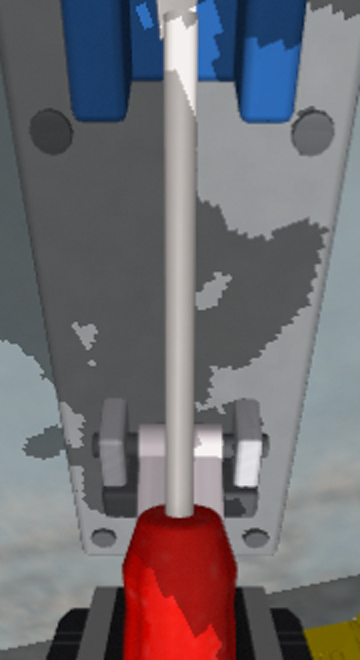

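View pics/sdc.png

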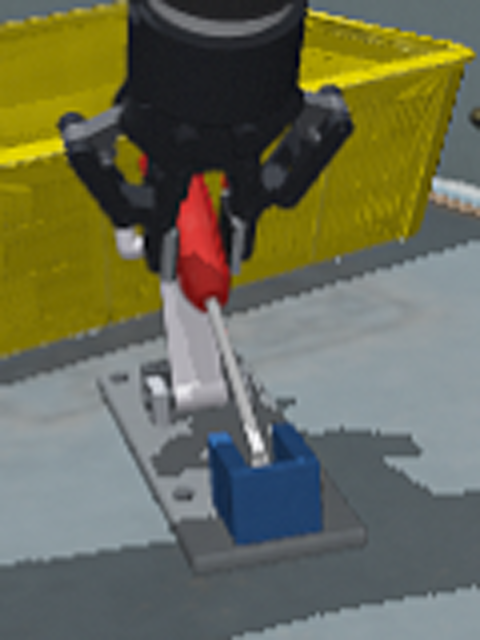

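Centred. I'll lower in 2 mm steps until contact.

```bash
python3 -m creep '[[2,1,0.5,0,0,0],[0,0,0,0,0,0]]'
python3 -m creep '[[2,1,0,0,0,0],[0,0,0,0,0,0]]'
python3 -c "
from h import *
st(*place(34,1.2,104))"
```

```text
clock: 16.52
tool_pos: [0.5438, 0.0321, 0.0918]
tool_rot: [[0.191, -0.322, -0.927], [0.464, -0.803, 0.374], [-0.865, -0.502, -0.004]]
force: [-1.3, -0.6, 1.6]
gripper_width: 0.025
clock: 16.77
tool_pos: [0.5439, 0.0322, 0.0914]
tool_rot: [[0.192, -0.322, -0.927], [0.464, -0.803, 0.374], [-0.865, -0.502, -0.005]]
force: [-3.4, -1.1, 3.1]
gripper_width: 0.0241
t 16.77 p [0.5439 0.0322 0.0914] rest [29.3 -0.5 91.4] F [-3.4 -1.1  3.1] w 24.1 q [-21.   1. -17.  71.  30. -89.]
tool in rest [[0.502, -0.865, -0.0], [-0.004, -0.002, 1.0], [-0.865, -0.502, -0.005]]
shift tool mm [2.5 1.1 1.7]
turn tool [ 0.002 -0.004  0.001]
```

```bash
python3 -c "
from h import *
snap('wrist','we');crop('we',230,0,410,120,4,'wec');snap('scene','se');crop('se',220,150,320,280,6,'sec');snap('top','te');crop('te',145,215,245,300,6,'tec')"
```

```text
(no output)
```

View pics/wec.png

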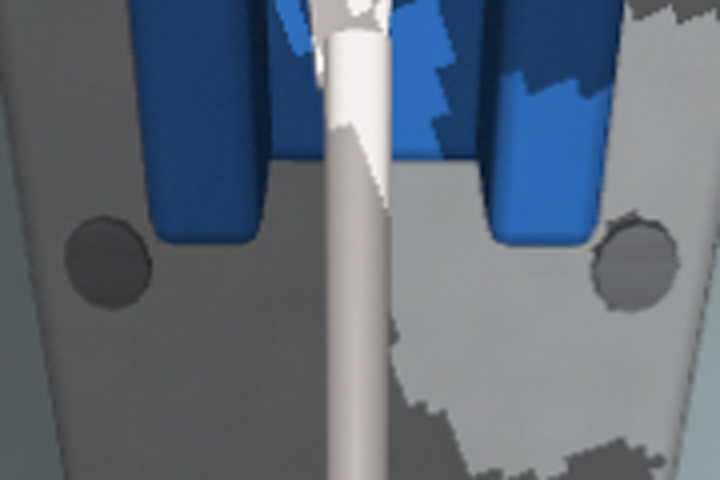

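View pics/sec.png

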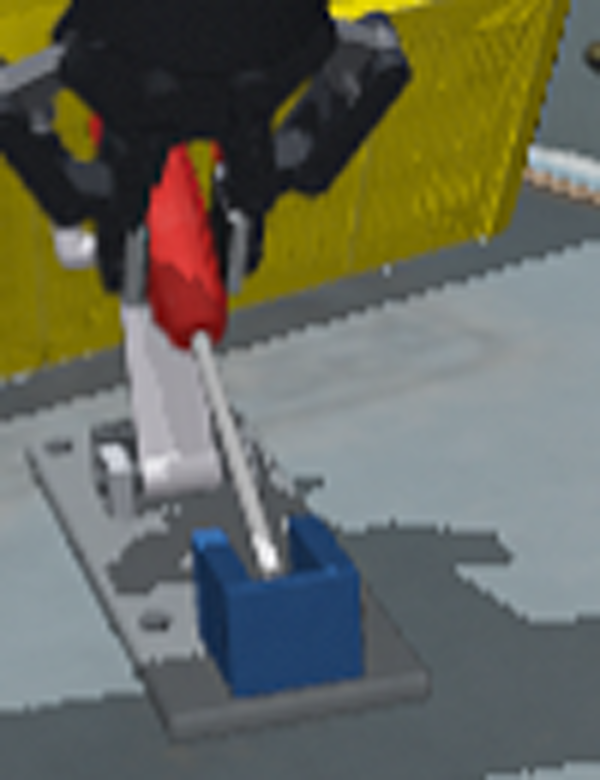

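View pics/tec.png

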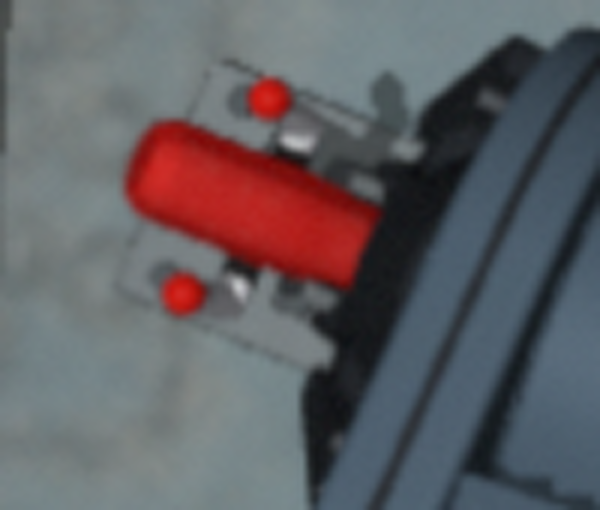

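The wrist view shows the shank end moved from v=20 to v=32 in the crop. With the -x/+z reaction, that means the handle has met the bar. The blade is inside the groove and the handle lies between the prongs. I'll release gently.

```bash
python3 -m creep '[[0,0,0,0,0,0],[0,0,0,0,0,0],[0,0,0,0,0,0],[0,0,0,0,0,0]]' 46
python3 -c "
from h import *
st();snap('wrist','wf');crop('wf',200,0,440,330,2,'wfc');snap('scene','sf');crop('sf',220,150,320,280,6,'sfc')"
```

```text
clock: 17.42
tool_pos: [0.5439, 0.0326, 0.0894]
tool_rot: [[0.191, -0.321, -0.927], [0.464, -0.803, 0.374], [-0.865, -0.502, -0.004]]
force: [-0.2, -0.2, -0.2]
gripper_width: 0.046
t 17.43 p [0.5439 0.0326 0.0894] rest [29.7 -0.4 89.4] F [-0.2 -0.2 -0.2] w 46.0 q [-21.   1. -18.  71.  30. -89.]
tool in rest [[0.502, -0.865, -0.001], [-0.003, -0.003, 1.0], [-0.865, -0.502, -0.004]]
```

View pics/wfc.png

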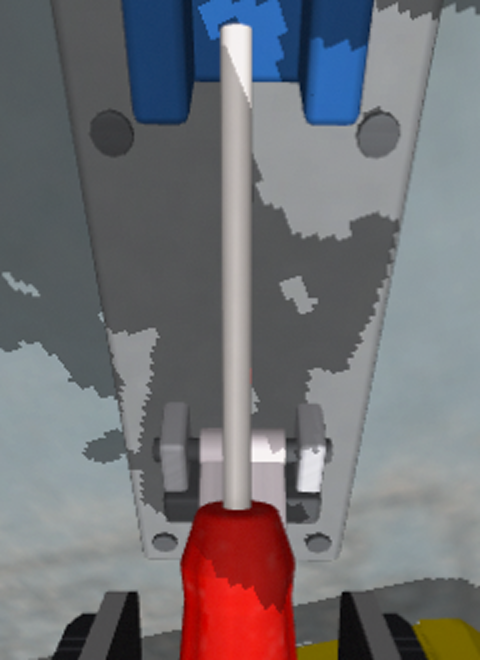

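View pics/sfc.png

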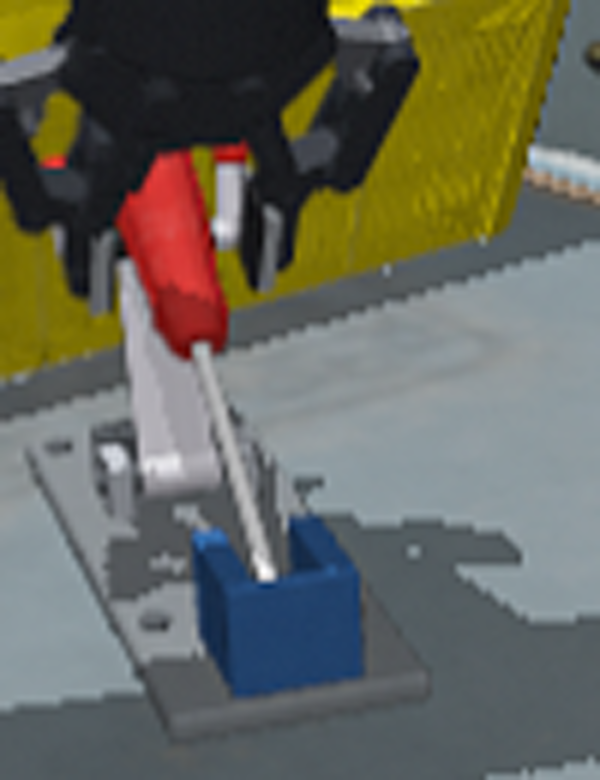

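The driver settled with its blade in the groove and its handle in the fork, and the fingers are clear on both sides. I'll retreat along the tool's own axis.

```bash
python3 -m creep '[[-8,0,0,0,0,0],[-15,0,0,0,0,0]]'
python3 -c "
from h import *
st()"
python3 -m creep '[[-25,0,0,0,0,0],[-40,0,0,0,0,0],[-45,0,0,0,0,0],[-45,20,0,0,0,0],[0,50,0,0,0,0],[0,50,0,0,0,0],[0,50,0,0,0,0],[0,0,0,0,0,0]]'
python3 -c "
from h import *
st();snap('top','tg');snap('scene','sg');crop('tg',145,215,305,320,5,'tgc');crop('sg',210,130,330,290,4,'sgc')"
```

```text
clock: 17.77
tool_pos: [0.5384, 0.0221, 0.1092]
tool_rot: [[0.189, -0.322, -0.928], [0.465, -0.803, 0.373], [-0.865, -0.502, -0.002]]
force: [0.9, 0.1, 0.5]
gripper_width: 0.0459
t 17.77 p [0.5384 0.0221 0.1092] rest [ 17.9   0.8 109.2] F [0.9 0.1 0.5] w 45.9 q [-22.  -0. -16.  74.  30. -91.]
tool in rest [[0.502, -0.865, -0.002], [-0.001, -0.002, 1.0], [-0.865, -0.502, -0.002]]
clock: 18.77
tool_pos: [0.4545, -0.1994, 0.1728]
tool_rot: [[0.204, -0.314, -0.927], [0.454, -0.809, 0.374], [-0.867, -0.497, -0.023]]
force: [-0.4, 0.7, 0.9]
gripper_width: 0.0462
t 18.77 p [ 0.4545 -0.1994  0.1728] rest [-218.9   -4.3  172.8] F [-0.4  0.7  0.9] w 46.2 q [ -49.    6.   -3.   95.   27. -120.]
tool in rest [[0.497, -0.867, -0.0], [-0.019, -0.011, 1.0], [-0.867, -0.497, -0.023]]
```

View pics/tgc.png

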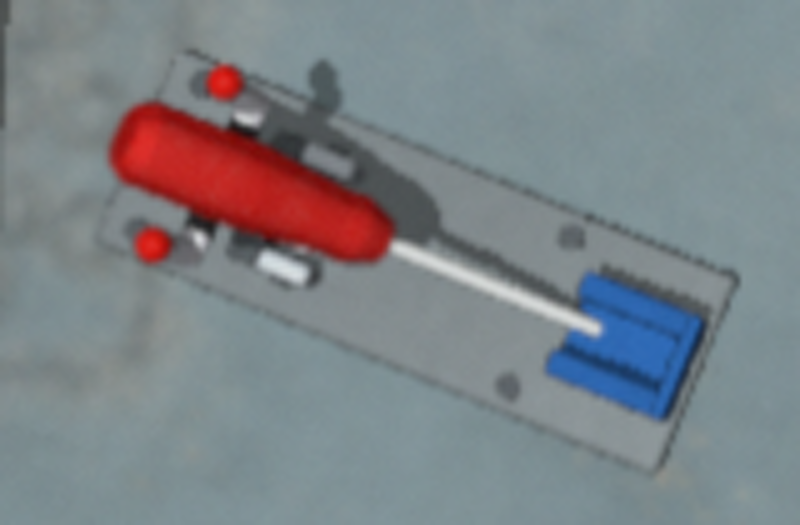

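View pics/sgc.png

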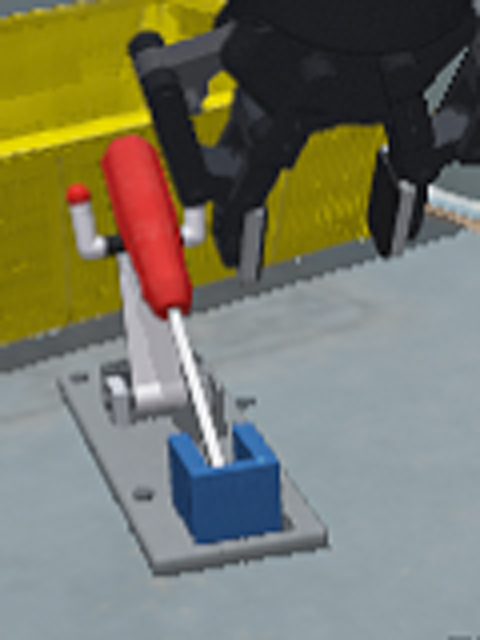

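View pics/tg.png

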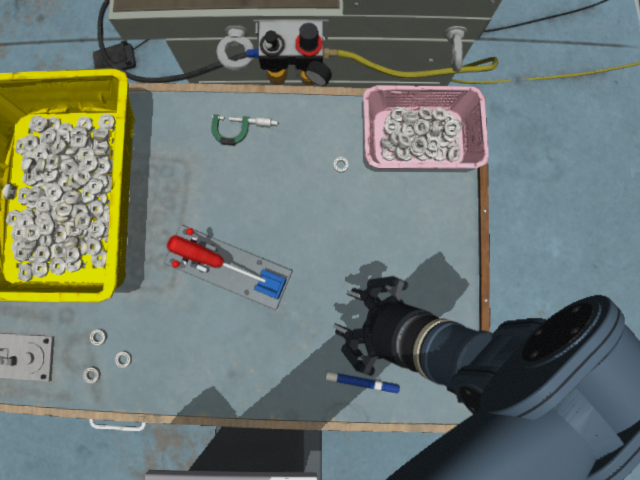

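```bash
python3 -c "
from h import *
crop('sg',240,200,310,280,8,'sgd')
a=('tg',*cp(145,215,5,599,328))
for z in(.027,.034): print((1e3*RR.T@(atz(*a,z)-C)).round(1))
b=('sg',*cp(210,130,4,220,463))
p,e=tri(a,b);print('shank end',(1e3*RR.T@(p-C)).round(1),e)
p,e=tri(('tg',*cp(145,215,5,391,243)),('sg',*cp(210,130,4,175,311)));print('neck',(1e3*RR.T@(p-C)).round(1),e)
for t,s in [((225,82),(193,207)),((152,244),(78,194))]: print('prong',(1e3*RR.T@(atz('tg',*cp(145,215,5,*t),.1225)-C)).round(1))
"
```

```text
[-74.9  -1.4  27. ]
[-75.7  -1.4  34. ]
shank end [-75.2  -0.2  32.4] [np.float64(1.2043174844388924), np.float64(1.2043174844390512)]
neck [-3.1 -0.1 80.3] [np.float64(0.8541051095433866), np.float64(0.8541051095433501)]
prong [ 60.3 -28.7 122.5]
prong [ 61.   29.6 122.5]
```

View pics/sgd.png

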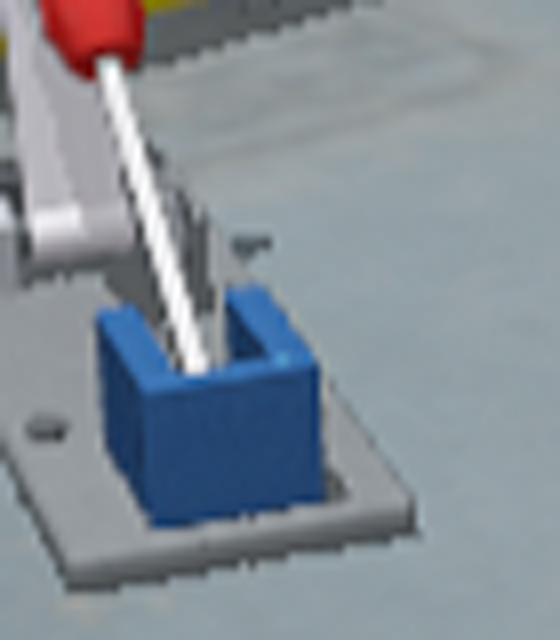

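```bash
python3 -m creep '[[0,0,0,0,0,0],[0,0,0,0,0,0],[0,0,0,0,0,0],[0,0,0,0,0,0]]'; python3 -c "
from h import *
st();c=snap('top','th')['img'].astype(int);g=cv2.imread('pics/tg.png').astype(int);o=cv2.imread('pics/top0.png').astype(int)
d=lambda a,b,x0,y0,x1,y1:int((abs(a-b).max(2)[y0:y1,x0:x1]>40).sum())
print('rest vs 0.5s ago',d(c,g,150,215,310,320),'mike',d(c,o,200,105,285,150),'race',d(c,o,328,150,352,176),'marker',d(c,o,320,365,405,395))
print(ctrl.hand_in())"
```

```text
clock: 19.38
tool_pos: [0.4579, -0.1956, 0.1787]
tool_rot: [[0.208, -0.304, -0.93], [0.451, -0.813, 0.367], [-0.868, -0.496, -0.032]]
force: [0.1, -0.6, -0.7]
gripper_width: 0.046
t 19.38 p [ 0.4579 -0.1956  0.1787] rest [-214.1   -6.   178.7] F [ 0.1 -0.6 -0.7] w 46.0 q [ -48.    5.   -3.   95.   27. -120.]
tool in rest [[0.496, -0.868, -0.008], [-0.024, -0.023, 0.999], [-0.868, -0.496, -0.032]]
rest vs 0.5s ago 0 mike 0 race 0 marker 1501
the job is handed in; nothing more can be done
None
```

The marker region changed by 1501 pixels, so I'll compare the saved pictures to see whether the marker moved or only the shadow did.

```bash
python3 -c "
from h import *
a=cv2.imread('pics/top0.png')[360:400,315:410];b=cv2.imread('pics/th.png')[360:400,315:410]
cv2.imwrite('pics/mk.png',cv2.resize(np.vstack([a,b]),None,fx=7,fy=7))"
```

```text
(no output)
```

View pics/mk.png

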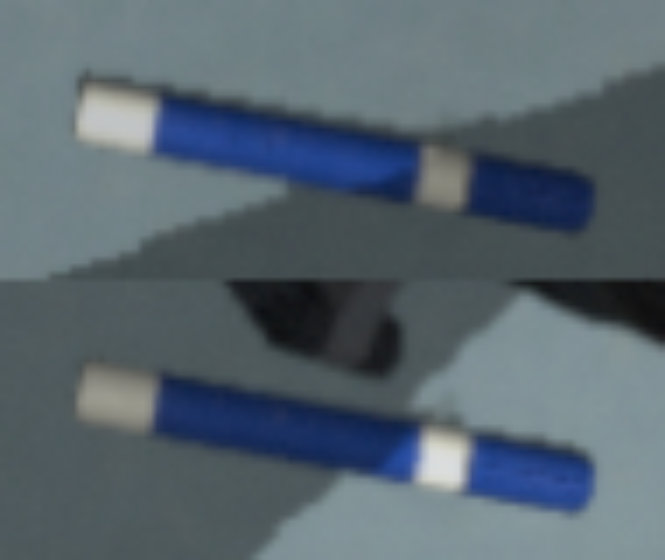

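The leg is up against its stop and the screwdriver lies sloped on the rest, blade end in the groove and handle in the fork. I handed the job in at 19.4 s. I swung the leg with the closed fingers until the force jumped to 11 N, then placed the screwdriver on the rest and let go.

**Last checks:**
- **Leg:** the prong tips measure x = 60–61 mm and y = -29/+30 mm. That is about 2 mm past the expected 58.5 mm, and it did not change after the placing, so the leg stayed against its stop.
- **Screwdriver:** the end of the shank is in the groove at about x = -75, y = 0 to -1, z ≈ 27–32 mm. The text implies about -82, so it sits about 7 mm nearer the leg, but still about 9 mm inside the groove. The slope measures about 34°, against the stated 28°.
- **Blade end:** the flat blade beyond the shank cannot be seen in the last pictures, so I judged the fit by the shank.
- **Stillness:** the rest and screwdriver showed no change over the last 0.5 s, and the gripper is well clear of everything.
- **Other things:** the micrometer and bearing race are unchanged. The marker area failed the pixel comparison at hand-in. The pictures show the marker in the same place, with only the arm's shadow across it changed and the gripper's edge above it.

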